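# Eject a block from the feeder and trap it on the chute

## Robot

A 6-joint arm with a two-finger parallel gripper is mounted at the origin on a cart in front of the work surface, level with it; the furniture and walls round the work are solid. World frame = base frame: x ahead of the robot, y to its left, z up, the work surface at z = 0. Lengths are in m, angles in rad, forces in N, time in s.
With the tool pointing down it reaches from about 0.35 to 0.975 m from the base axis. Payload 17.4 kg.
Tool frame: the origin (TCP) lies between the finger pads; the fingertips stand 25 mm ahead of it and the grasp point (between the pads) lies 6 mm ahead of it (tip_extent is the distance from the TCP to the fingertips, in m); x points along the fingers, z is the direction in which the jaws open and shut, and the axes are right-handed (so a half turn about x gives the same grasp; the last joint's range is limited). The gripper opens to 85 mm and grips with 20 to 120 N. Pads are 22 mm wide; open, the fingers measure 114 mm over their backs; the gripper's body (76 mm by 85 mm) begins 54 mm behind the grasp point. The pads swing forward as they close: fully open they stand 13 mm farther back than shut.
Start: joints at [-1.316, 0.116, 1.442, -0, 1.584, -0.038], TCP at [0.195, -0.646, 0.226] pointing down, gripper open.
Joint ranges: [-2.83, 2.83], [-0.83, 2.19], [0.07, 2.5], [-1.14, 4.28], [0.01, 3], [-2.97, 2.97]. Speed limits (rad/s): [1.89, 1.89, 2.22, 3.14, 3.14, 3.14].

## Interface

Orientations are given as a unit quaternion [w, x, y, z].
In Python, from cell import goto, servo_line, move_joints, gripper_to, hold, solve_ik, capture, IKError, close_job, get_t, get_joint_pos, get_qvel, get_joint_efforts, get_eef_pos, get_tool_rot, get_wrist_force, get_torque, get_finger_gap, tip_extent gives the robot as it stands. Calls block until the motion is done:
- goto(position, orientation): joint-space move of the TCP to a pose.
- servo_line(position, ori=None, velocity=0.15, guard=None): straight line of the TCP; ori=None keeps the orientation; velocity is the mean speed in m/s. With guard (N) it stops when the force on the tool has changed by that much, and returns True; else False.
- move_joints(angles): joint-space move.
- gripper_to(opening): finger opening in m; the grip force is fixed at half the most; returns when the fingers have stopped.
- hold(seconds).
- solve_ik(position, orientation): joint angles nearest the present ones, or None.
- capture(name): name is "scene" or "top" or "wrist"; returns a dict with "image" (400x640x3 uint8, red, green, blue), "fx", "fy", "cx", "cy" (pixels), "k1" (the pictures are not rectified: a ray, as slopes to the right and down, at radius r is drawn at 1 + k1 r^2 times it, then the intrinsics apply), "camera_from_world" (4x4, takes a point from world to camera coordinates). Camera axes: x right, y down, z forward; pixel columns grow to the right and rows downward; lengths in m; the calibration is good to about 2 mm. A picture is of the moment at which its call begins. There is no depth.
A pose or a line that the arm cannot do raises IKError and nothing moves.
- close_job(): hands the job in, once; it reports no verdict.
Readings, each from a call of its own:
- get_t(): time.
- get_joint_pos(): joint angles.
- get_qvel(): joint speeds.
- get_joint_efforts(): joint torques, N m.
- get_eef_pos(): TCP position.
- get_tool_rot(): TCP orientation.
- get_wrist_force(): force on the tool from outside, world axes, zero at the start.
- get_torque(): the same for the moment, N m.
- get_finger_gap(): finger opening in m.
Only numpy, scipy, OpenCV 4.12 (cv2) and the standard library are available. Lean on these libraries where they do the work, as an engineer would, in place of code of your own. Each camera call takes 0.05 s, during which the arm holds its last target.

## Task

Press the steel paddle of the block feeder all the way down with one finger so that its spring ejector pops the wooden block out of the pocket, and trap the block with the other finger while it is still on the chute, before it slides off the low end. Do not grasp, pinch or lift the block, and do not disturb the wax tin, the tape measure or the roll of masking tape. Finish while holding: the paddle still pressed down by one finger and the block still on the chute, at rest against the other.

Things in the scene. Friction and masses are not known exactly. Their poses are not given: they have to be found in the camera images.
- chute: Sloping slide of the feeder, which is fixed on the table at a new place and yaw each time. Origin: slide surface, centre line, at the lip between pocket (uphill, x < 0) and slide. x: down the slope (16 degrees below level); y: level, across, towards the paddle; z: normal to the slide, up. Slide: x 0 to 110 mm, slippery (friction about 0.06: a freed block speeds up at about 2 m/s2).
- chute_end (a point): Centre of the slide's low, open edge (chute x = 110 mm), 25 mm above the table; the block falls off there. The slide lies between two wooden side rails 6 mm thick, 14 mm high above it, 63 mm clear between them (chute y -31.5 to 31.5 mm). The pocket is 5 mm deep, 48 mm long, with a back stop 26 mm above the slide.
- paddle (a joint): Travel of the ejector paddle in m: 0 up, 0.010 fully down. Spring: about 1.2 N starts it, 3 to 5 N hold it fully down; released, it springs up. It raises the lifter in the pocket floor by 0.9 of its travel; about 6 mm down, the block clears the lip and slides off down the chute.
- paddle_top (a point): Centre of the top of the paddle: level steel plate, 44 mm along the chute x 36 mm across, moving straight down. Top 61 mm above the table when up, 51 mm fully down. It lies 62 mm across (chute y) from the chute's centre line, 60 mm downhill of the lip; there the slide is 39 mm above the table, so a finger level with the one on the pressed paddle ends 12 mm above the slide, in the block's way.
- block_center (a point): Centre of the loose sawn wooden block, 45 mm along the chute x 60 mm across x 30 mm high, 70 to 140 g. It starts in the pocket, centre at chute x = -23 mm, resting on the lifter 5 mm below the level of the slide surface.
- wax_tin: Bystander: round wax tin, 68 mm across, 43 mm high, loose near the feeder. Origin under its centre.
- tape_measure: Bystander: tape measure, 31 x 79 x 63 mm, standing loose near the feeder. Origin under its centre.
- masking_tape: Bystander: roll of masking tape lying flat, 98 mm across, 25 mm high, loose near the feeder. Origin under its centre.
Things that resemble listed ones, but are neither listed nor needed, are in the scene too. What is shaped like the part that bears block_center but blue or red is not meant.

How it is judged:
By the outcome, as a careful person would: the job done as asked, in the order asked, and still so for the second after the job is handed in, while the arm keeps its last pose, push and grip.
It also fails if it takes over 32 s, if anything falls off the work surface, if the arm or the gripper's body presses on something with over 40 N, if the wrist force passes 120 N, or if a joint passes its speed limit or range.

## Working session

There is one attempt and no reset: what is moved stays moved. The work goes in short steps, each a Python script; the robot and the scene stay as the last script left them, time stands still between calls to the robot, and variables do not carry over. Pictures are saved under pics/ and viewed, and the job is handed in when it is done.

```bash
mkdir -p pics; ls
python3 - <<'E'
from cell import *
import cv2,pickle
for n in ["scene","top","wrist"]:
    c=capture(n); pickle.dump(c,open(f"pics/{n}.pkl","wb"))
    cv2.imwrite(f"pics/{n}0.png",c["image"][:,:,::-1])
    print(n,c["fx"],c["fy"],c["cx"],c["cy"],c["k1"]);print(c["camera_from_world"].round(4) if hasattr(c["camera_from_world"],'round') else c["camera_from_world"])
print(get_t(),get_tool_rot(),get_eef_pos(),tip_extent() if callable(tip_extent) else tip_extent,get_finger_gap())
E
```

```text
pics
scene 463.04880264955665 463.04880264955665 314.7025705214505 202.26212430342468 -0.0804969627698248
[[-0.8731 -0.4875  0.0028  0.5006]
 [-0.3459  0.6155 -0.7082  0.2368]
 [ 0.3435 -0.6193 -0.706   1.113 ]
 [ 0.      0.      0.      1.    ]]
top 405.828036316442 405.828036316442 322.2922516651185 197.84028312274017 0.020379219026313778
[[ 0.0085 -0.9999 -0.0146  0.0279]
 [-0.9905 -0.0064 -0.1373  0.5939]
 [ 0.1372  0.0157 -0.9904  1.0009]
 [ 0.      0.      0.      1.    ]]
wrist 356.7866419184602 356.7866419184602 321.9823737176859 198.11529403389488 0.02750407975987518
[[ 2.885e-01 -9.575e-01 -3.000e-04 -6.746e-01]
 [-9.168e-01 -2.763e-01  2.884e-01 -3.630e-02]
 [-2.762e-01 -8.290e-02 -9.575e-01  3.780e-01]
 [ 0.000e+00  0.000e+00  0.000e+00  1.000e+00]]
0.15 [ 0.56735114  0.42191247  0.56781319 -0.42153377] [ 0.19476417 -0.64614587  0.2257612 ] 0.025 0.08537724810949646
```

View pics/scene0.png

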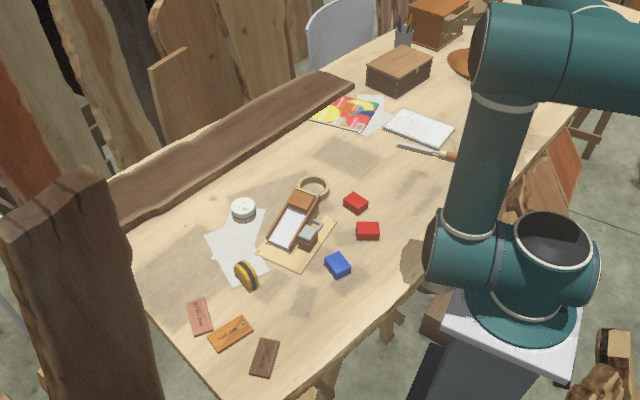

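View pics/top0.png

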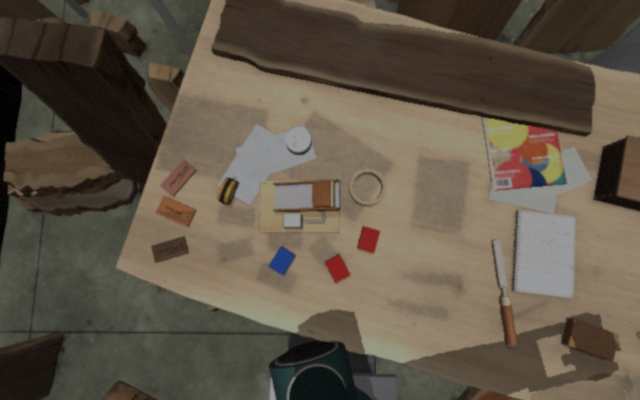

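View pics/wrist0.png

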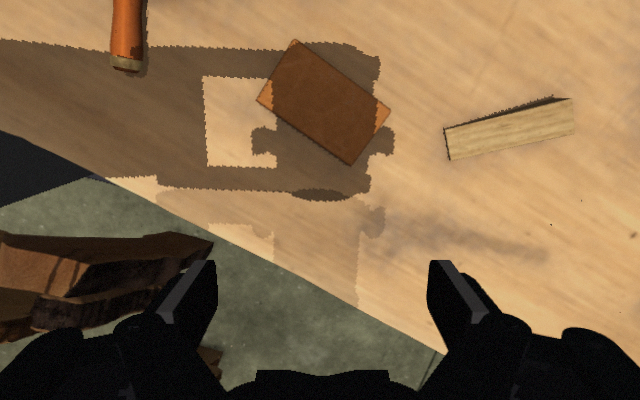

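The top view shows the feeder at about (300,205): slide at (295,195), brown block at (323,194), paddle at (292,220), with the low end to the left. I'll enlarge it next.

Run:
```python
import cv2
a=cv2.imread("pics/top0.png")[165:245,250:350]; cv2.imwrite("pics/top0c.png",cv2.resize(a,None,fx=7.5,fy=7.5,interpolation=cv2.INTER_CUBIC))
a=cv2.imread("pics/scene0.png")[170:280,240:350]; cv2.imwrite("pics/scene0c.png",cv2.resize(a,None,fx=5.45,fy=5.45,interpolation=cv2.INTER_CUBIC))
```

```text
(no output)
```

View pics/top0c.png

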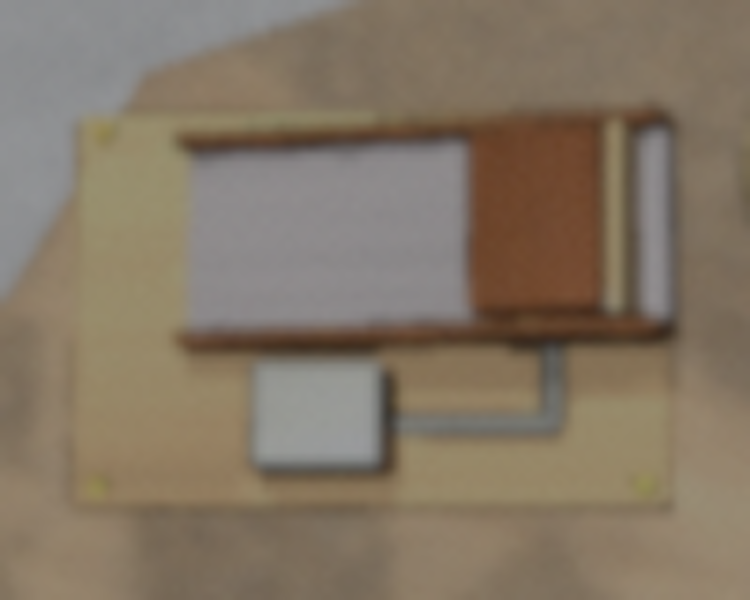

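View pics/scene0c.png

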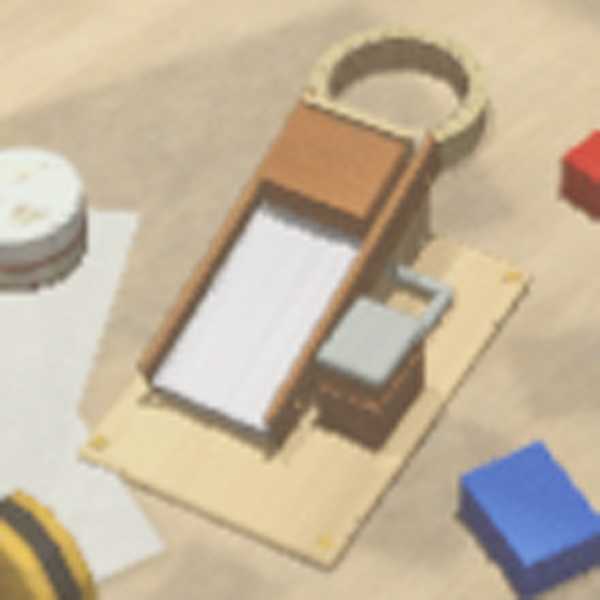

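Candidates for the block, in top-view pixels: brown (323,194) in the pocket, red (369,240) and (337,268), blue (282,261). The brown one sits in the pocket and isn't red or blue, so it is the one meant; the crops confirm it. Next I'll fit the feeder pose.

```bash
cat > h.py <<'E'
import numpy as np,pickle
def proj(c,P):
    M=np.array(c["camera_from_world"]); P=np.atleast_2d(P); q=P@M[:3,:3].T+M[:3,3]
    s=q[:,:2]/q[:,2:]; r2=(s**2).sum(1,keepdims=True); s=s*(1+c["k1"]*r2)
    return s*[c["fx"],c["fy"]]+[c["cx"],c["cy"]]
A=np.deg2rad(16)
def chute2w(p,pose):
    x,y,yaw=pose; p=np.atleast_2d(p)
    # slope coords -> horizontal frame
    h=p[:,0]*np.cos(A)+p[:,2]*np.sin(A); z=.0553-p[:,0]*np.sin(A)+p[:,2]*np.cos(A)
    c,s=np.cos(yaw),np.sin(yaw)
    return np.c_[x+c*h-s*p[:,1],y+s*h+c*p[:,1],z]
def level(h,yy,z,pose):
    x,y,yaw=pose;c,s=np.cos(yaw),np.sin(yaw)
    return np.array([x+c*h-s*yy,y+s*h+c*yy,z])
E
cat > fit.py <<'E'
from h import *
from scipy.optimize import least_squares
T=pickle.load(open("pics/top.pkl","rb"));S=pickle.load(open("pics/scene.pkl","rb"))
hp=.06*np.cos(A)
obs=[]
def pts(pose):
    pad=[level(hp+a*.022,.062+b*.018,.061,pose) for a,b in [(1,-1),(-1,-1),(-1,1),(1,1)]]
    blk=chute2w([[-.0005,-.03,.025],[-.0455,-.03,.025],[-.0455,.03,.025],[-.0005,.03,.025]],pose)
    end=chute2w([[.11,-.0315,0],[.11,.0315,0]],pose)
    return np.array(list(pad)+list(blk)+list(end))
def un(l,s,o): return (np.array(l,float)+.5)/s-.5+o
ot=un([(253,362),(383,362),(383,468),(253,468),(472,130),(605,130),(603,312),(470,308),(190,150),(187,330)],7.5,[250,165])
os_=un([(317,355),(365,298),(425,320),(382,385),(262,183),(308,105),(408,150),(365,220),(150,380),(268,430)],5.45,[240,170])
f=lambda p,w=(1,1):np.r_[w[0]*(proj(T,pts(p))-ot).ravel(),w[1]*(proj(S,pts(p))-os_).ravel()]
for w in [(1,1),(1,0),(0,1)]:
    r=least_squares(f,[.45,.05,1.57],args=(w,),loss="soft_l1"); print(w,r.x)
    e=f(r.x).reshape(-1,2); print(e.round(1).tolist())
    print("paddle",level(hp,.062,.061,r.x))
E
python3 fit.py
```

```text
(1, 1) [0.59642079 0.05007764 1.56855752]
[[-0.1, -0.1], [0.1, 0.1], [-0.2, 0.3], [-0.5, 0.1], [0.0, 0.7], [-0.3, -0.0], [-0.2, 0.0], [-0.1, 1.0], [0.6, 0.8], [0.3, 0.7], [-0.7, -0.1], [-0.9, -0.8], [0.2, 0.2], [-0.4, -0.3], [-0.5, -1.5], [-0.7, -0.2], [0.2, -0.9], [0.0, -0.3], [0.5, 0.1], [-0.7, 0.1]]
paddle [0.53455007 0.107892   0.061     ]
(1, 0) [0.59728387 0.04998665 1.56836679]
[[-0.1, -0.4], [0.1, -0.3], [-0.1, -0.0], [-0.4, -0.2], [0.1, 0.4], [-0.2, -0.4], [-0.2, -0.3], [-0.0, 0.6], [0.6, 0.5], [0.4, 0.4], [-1.0, -0.3], [-1.1, -0.9], [-0.1, 0.1], [-0.7, -0.5], [-0.8, -1.6], [-1.0, -0.3], [-0.1, -1.0], [-0.2, -0.5], [0.2, -0.0], [-1.0, -0.0]]
paddle [0.53542417 0.10781281 0.061     ]
(0, 1) [0.59510678 0.05057959 1.56752772]
[[-0.3, 0.4], [-0.1, 0.6], [-0.4, 0.8], [-0.7, 0.6], [-0.2, 1.2], [-0.5, 0.5], [-0.4, 0.6], [-0.3, 1.5], [0.4, 1.3], [0.1, 1.2], [-0.4, 0.2], [-0.5, -0.5], [0.5, 0.6], [-0.1, -0.0], [-0.2, -1.2], [-0.4, 0.1], [0.6, -0.6], [0.4, -0.0], [0.8, 0.4], [-0.4, 0.4]]
paddle [0.53329563 0.10845764 0.061     ]
```

```bash
cat >> h.py <<'E'
from scipy.spatial.transform import Rotation as R
POSE=(0.5964,0.0501,1.5686)
def ori(sgn,pose=POSE):
    yw=pose[2]; z=sgn*np.array([-np.sin(yw),np.cos(yw),0]); x=np.array([0,0,-1.]); y=np.cross(z,x)
    q=R.from_matrix(np.c_[x,y,z]).as_quat(); return [q[3],*q[:3]]
E
python3 - <<'E'
from cell import *
from h import *
p=level(.0577,.031,.17,POSE);print(p)
for s in (1,-1): print(s,ori(s),solve_ik(p,ori(s)))
E
```

```text
[0.5655268  0.10786795 0.17      ]
1 [np.float64(-0.0007765186291111013), np.float64(0.7071063548143367), np.float64(-0.0007765186291111013), np.float64(-0.7071063548143367)] None
-1 [np.float64(0.7071063548143367), np.float64(0.0007765186291111013), np.float64(0.7071063548143367), np.float64(-0.0007765186291111013)] [ 1.44168293e-01 -7.96167381e-02  1.73112093e+00 -4.44089210e-16
  1.49008846e+00  1.46364619e-01]
```

Run:
```python
from cell import *
from h import *
import cv2
goto(level(.0577,.031,.20,POSE),ori(-1)); gripper_to(.0475)
print(get_t(),get_eef_pos(),get_finger_gap(),get_wrist_force())
for n in ["wrist","scene"]:
    c=capture(n); pickle.dump(c,open(f"pics/{n}1.pkl","wb")); cv2.imwrite(f"pics/{n}1.png",c["image"][:,:,::-1])
a=cv2.imread("pics/scene1.png")[100:290,200:400]; cv2.imwrite("pics/scene1c.png",cv2.resize(a,None,fx=3,fy=3,interpolation=cv2.INTER_CUBIC))
```

```text
3.5583 [0.56553371 0.10781839 0.19999397] 0.04767979168882805 [-0.03211772  0.7539968  -0.09378678]
```

View pics/wrist1.png

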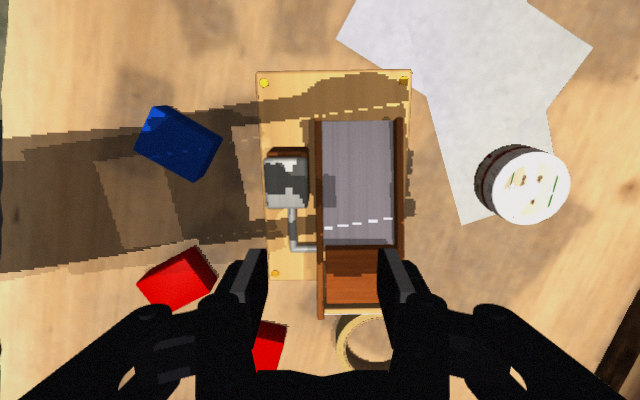

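View pics/scene1c.png

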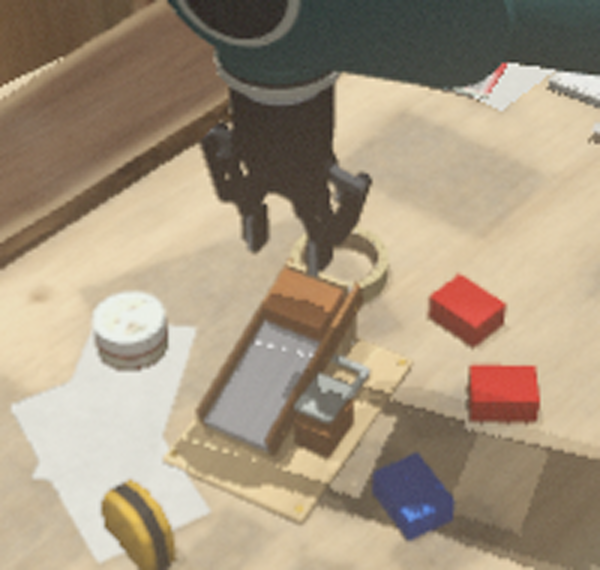

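The wrist view shows the gripper over the feeder, with the paddle at (287,182) and the slide at (358,180). I'll check the fit by overlay, with predicted finger footprints.

Run:
```python
from h import *
import cv2
c=pickle.load(open("pics/wrist1.pkl","rb")); im=cv2.imread("pics/wrist1.png"); k=1.25
im=cv2.resize(im,None,fx=k,fy=k)
def poly(P,col):
    p=(proj(c,np.array(P))+.5)*k-.5; print(p.round(0).tolist() if 0 else ''); cv2.polylines(im,[np.round(p).astype(int)],True,col,1,cv2.LINE_AA)
hp=.0577
poly([level(hp+a*.022,.062+b*.018,.061,POSE) for a,b in [(1,-1),(-1,-1),(-1,1),(1,1)]],(0,255,0))
poly(chute2w([[0,-.0315,0],[.11,-.0315,0],[.11,.0315,0],[0,.0315,0]],POSE),(0,255,255))
for y0 in (.031+.02375,.031-.02375-.0145):
    poly([level(hp+a,y0+b,.175,POSE) for a,b in [(.011,0),(-.011,0),(-.011,.0145),(.011,.0145)]],(255,0,255))
    poly([level(hp+a,y0+b,.061,POSE) for a,b in [(.011,0),(-.011,0),(-.011,.0145),(.011,.0145)]],(255,128,0))
cv2.imwrite("pics/ov.png",im)
```

```text
(no output)
```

View pics/ov.png

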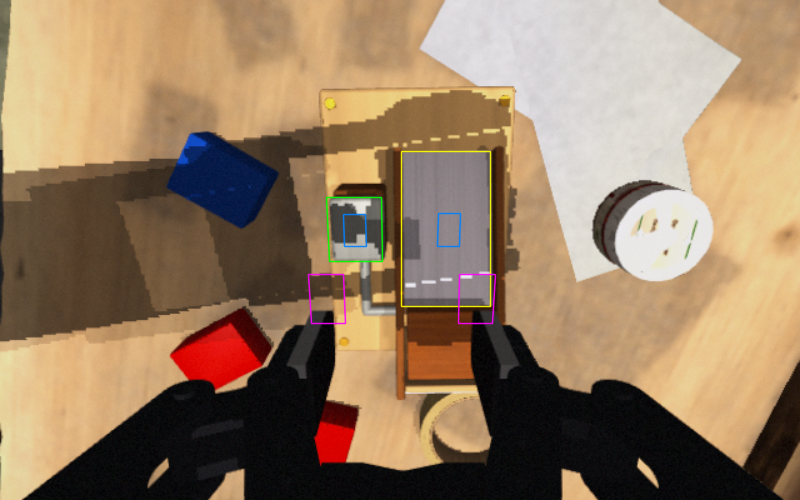

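Run:
```python
from cell import *
from h import *
import cv2
g=servo_line(level(.0577,.031,.096,POSE),velocity=.08,guard=5); print(g,get_t(),get_eef_pos(),get_wrist_force())
c=capture("wrist"); cv2.imwrite("pics/wrist2.png",c["image"][:,:,::-1])
c=capture("scene"); cv2.imwrite("pics/scene2.png",cv2.resize(c["image"][150:290,220:380,::-1],None,fx=4,fy=4,interpolation=cv2.INTER_CUBIC))
```

```text
False 5.1083 [0.56577646 0.10790923 0.09656312] [ 0.26585758 -0.38685265 -0.24635972]
```

View pics/wrist2.png

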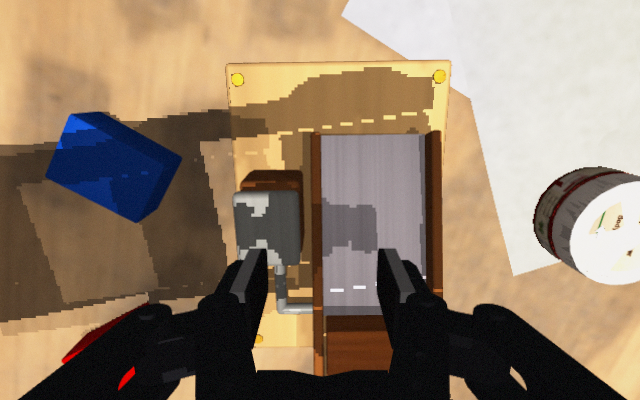

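View pics/scene2.png

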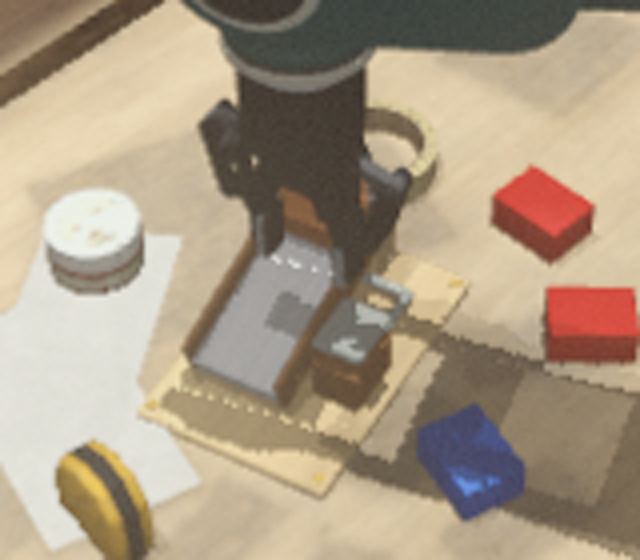

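```bash
python3 - <<'E'
from h import *
c=pickle.load(open("pics/wrist1.pkl","rb"))
for L in (.005,.01,.015,.02,.025):
    print(L,proj(c,[level(.0577+a,y,.2-L,POSE) for a in(-.011,.011) for y in (.05475,.06925,.00725,-.00725)]).round(0).tolist())
E
python3 - <<'E'
import cv2
a=cv2.imread("pics/wrist2.png")[180:340,200:440]; cv2.imwrite("pics/w2c.png",cv2.resize(a,None,fx=3.3,fy=3.3,interpolation=cv2.INTER_CUBIC).clip(0,255)*1)
E
```

```text
0.005 [[271.0, 277.0], [240.0, 277.0], [371.0, 277.0], [402.0, 277.0], [269.0, 234.0], [237.0, 234.0], [373.0, 234.0], [405.0, 234.0]]
0.01 [[272.0, 272.0], [243.0, 272.0], [370.0, 272.0], [399.0, 272.0], [270.0, 230.0], [240.0, 230.0], [371.0, 230.0], [402.0, 230.0]]
0.015 [[274.0, 267.0], [245.0, 267.0], [368.0, 267.0], [397.0, 267.0], [272.0, 226.0], [242.0, 226.0], [370.0, 226.0], [400.0, 226.0]]
0.02 [[275.0, 262.0], [247.0, 263.0], [367.0, 262.0], [395.0, 262.0], [273.0, 222.0], [244.0, 222.0], [369.0, 222.0], [398.0, 222.0]]
0.025 [[276.0, 258.0], [249.0, 258.0], [366.0, 258.0], [393.0, 258.0], [274.0, 219.0], [246.0, 219.0], [367.0, 219.0], [396.0, 219.0]]
```

View pics/w2c.png

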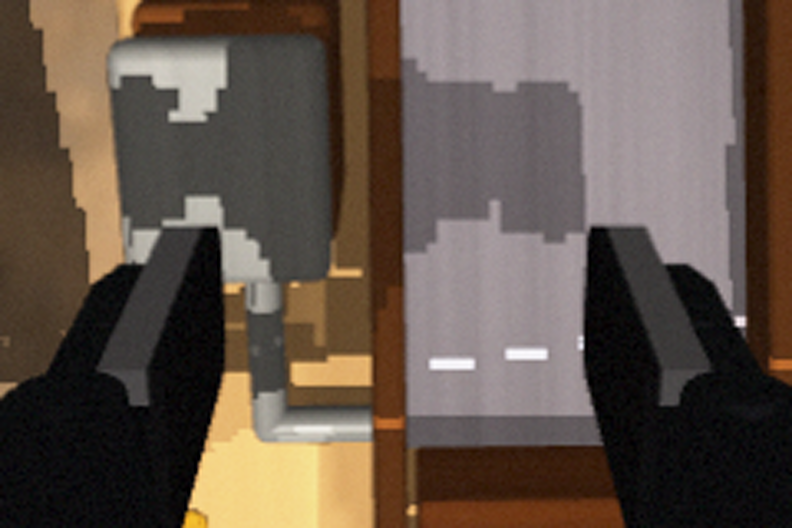

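```bash
python3 - <<'E'
from h import *
c=pickle.load(open("pics/scene1.pkl","rb"))
for L in (-.01,0,.01,.02,.025):
    print(L,((proj(c,[level(.0577+a,y,.0966-L,POSE) for a in(-.011,.011) for y in (.05475,.06925,.00725,-.00725)])-[220,150]+.5)*4).round(0).tolist())
w=pickle.load(open("pics/wrist1.pkl","rb"))["camera_from_world"]; print(-w[:3,:3].T@w[:3,3])
E
python3 - <<'E'
import cv2
a=cv2.imread("pics/scene2.png")[150:390,160:460]; cv2.imwrite("pics/s2c.png",cv2.resize(a,None,fx=2.5,fy=2.5,interpolation=cv2.INTER_CUBIC))
E
```

```text
-0.01 [[350.0, 264.0], [370.0, 273.0], [285.0, 238.0], [266.0, 230.0], [332.0, 287.0], [353.0, 295.0], [267.0, 260.0], [248.0, 251.0]]
0 [[350.0, 275.0], [370.0, 284.0], [286.0, 249.0], [267.0, 241.0], [333.0, 298.0], [353.0, 306.0], [268.0, 270.0], [249.0, 262.0]]
0.01 [[350.0, 286.0], [370.0, 294.0], [286.0, 259.0], [267.0, 251.0], [333.0, 308.0], [353.0, 317.0], [269.0, 281.0], [249.0, 273.0]]
0.02 [[350.0, 297.0], [370.0, 305.0], [287.0, 270.0], [268.0, 262.0], [333.0, 319.0], [353.0, 328.0], [269.0, 292.0], [250.0, 284.0]]
0.025 [[350.0, 302.0], [370.0, 310.0], [287.0, 275.0], [268.0, 267.0], [333.0, 324.0], [353.0, 333.0], [269.0, 297.0], [250.0, 289.0]]
[0.56603765 0.1819077  0.34656973]
```

View pics/s2c.png

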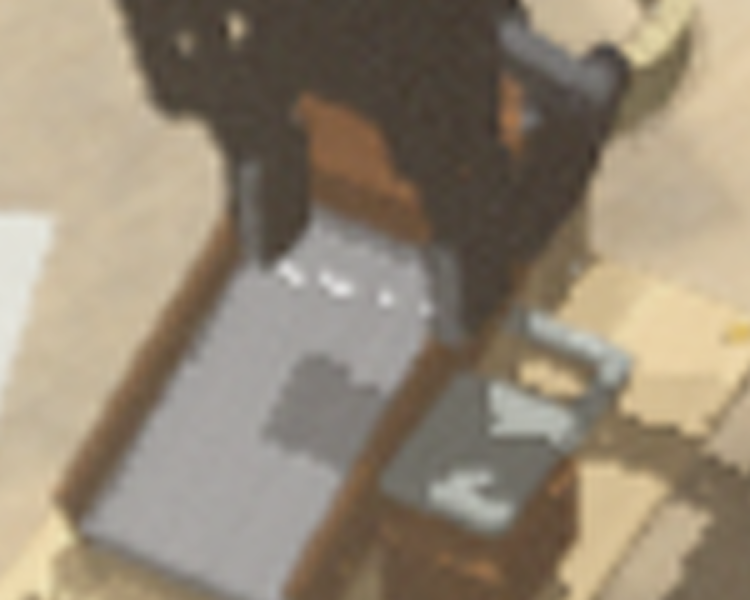

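Run:
```python
from cell import *
from h import *
z=.096
for i in range(14):
    z-=.003
    g=servo_line(level(.0577,.031,z,POSE),velocity=.04,guard=2.0); f=get_wrist_force()
    print(g,round(get_t(),2),get_eef_pos().round(4),np.round(f,2))
    if g or f[2]>1.2: break
```

```text
False 5.46 [0.5654 0.1078 0.0928] [0.49 0.06 0.07]
False 5.71 [0.5654 0.1078 0.0897] [ 0.1  -0.08  0.27]
False 5.96 [0.5654 0.1079 0.0868] [0.67 0.24 0.45]
False 6.21 [0.5654 0.1078 0.0837] [-0.59  0.39  0.13]
False 6.46 [0.5654 0.1078 0.0808] [ 0.46 -0.42  0.4 ]
False 6.71 [0.5654 0.1079 0.0778] [-0.4  -0.52 -0.45]
False 6.96 [0.5654 0.1078 0.0747] [ 0.01 -0.86  0.05]
False 7.21 [0.5654 0.1079 0.0718] [0.94 0.17 0.26]
False 7.46 [0.5654 0.1078 0.0688] [-0.21 -0.04  0.21]
False 7.71 [0.5654 0.1079 0.0658] [-0.09 -0.29  1.18]
False 7.96 [0.5654 0.1078 0.0627] [-0.05  1.08  0.33]
False 8.21 [0.5654 0.1078 0.0598] [-0.44 -0.36  0.16]
False 8.46 [0.5654 0.1078 0.0568] [ 0.39 -0.51 -0.09]
False 8.71 [0.5654 0.1079 0.0538] [ 0.09 -0.34 -0.11]
```

Run:
```python
from cell import *
import cv2
c=capture("wrist"); a=cv2.resize(c["image"][100:340,160:460,::-1],None,fx=2,fy=2)
b=capture("scene"); b=cv2.resize(b["image"][180:270,250:340,::-1],None,fx=6.5,fy=6.5,interpolation=cv2.INTER_CUBIC)
cv2.imwrite("pics/w3.png",a);cv2.imwrite("pics/s3.png",b)
```

```text
(no output)
```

View pics/w3.png

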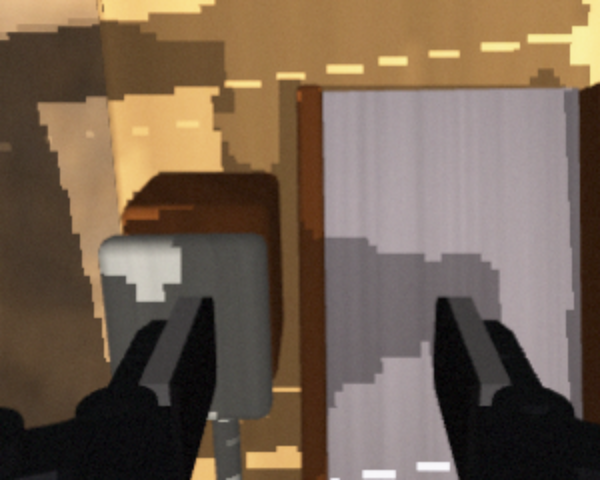

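View pics/s3.png

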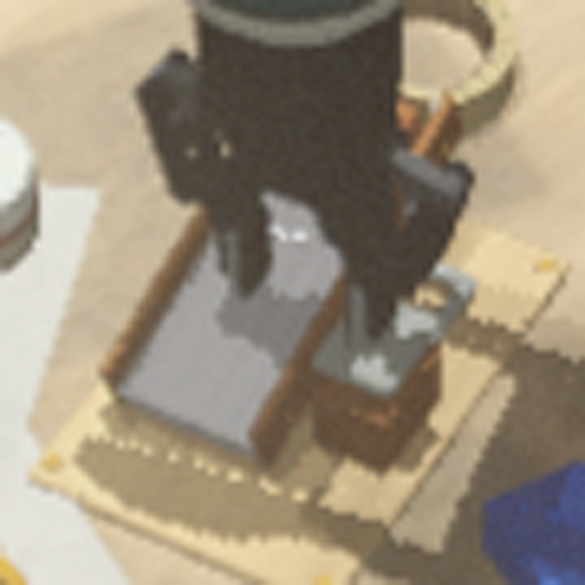

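Run:
```python
from cell import *
from h import *
z=get_eef_pos()[2]
z=.0538
for i in range(16):
    z-=.0015
    g=servo_line(level(.0577,.031,z,POSE),velocity=.03,guard=5.0)
    f=np.mean([get_wrist_force() for _ in range(1)],axis=0)
    print(g,round(get_t(),2),get_eef_pos().round(4),np.round(f,2))
    if f[2]>7 : break
```

```text
False 9.06 [0.5657 0.1079 0.0524] [ 0.75 -0.07  2.35]
False 9.31 [0.5656 0.1079 0.0508] [-0.16 -0.3   2.49]
False 9.56 [0.5656 0.1079 0.0493] [1.9  0.14 3.9 ]
False 9.81 [0.5656 0.1079 0.0478] [ 0.26 -0.68  3.53]
False 10.06 [0.5655 0.1079 0.0462] [ 0.55 -0.48  2.32]
False 10.31 [0.5655 0.1079 0.0448] [ 0.46 -0.31  3.88]
False 10.56 [0.5655 0.1079 0.0434] [-0.29 -0.13  5.32]
False 10.81 [0.5657 0.1079 0.043 ] [-5.72 -0.2  18.92]
```

Run:
```python
from cell import *
from h import *
import cv2
servo_line(level(.0577,.031,.0423,POSE),velocity=.02)
hold(.3);print(get_t(),get_eef_pos(),[get_wrist_force().round(2).tolist() for _ in range(1)],get_finger_gap())
c=capture("wrist"); cv2.imwrite("pics/w4.png",c["image"][:,:,::-1])
b=capture("scene"); b=cv2.resize(b["image"][180:270,250:340,::-1],None,fx=6.5,fy=6.5,interpolation=cv2.INTER_CUBIC)
cv2.imwrite("pics/s4.png",b)
b=capture("top"); b=cv2.resize(b["image"][150:260,230:380,::-1],None,fx=5,fy=5,interpolation=cv2.INTER_CUBIC)
cv2.imwrite("pics/t4.png",b)
```

```text
11.3583 [0.56562534 0.10788569 0.04312978] [[-4.3, -0.23, 13.24]] 0.047474514466345666
```

View pics/w4.png

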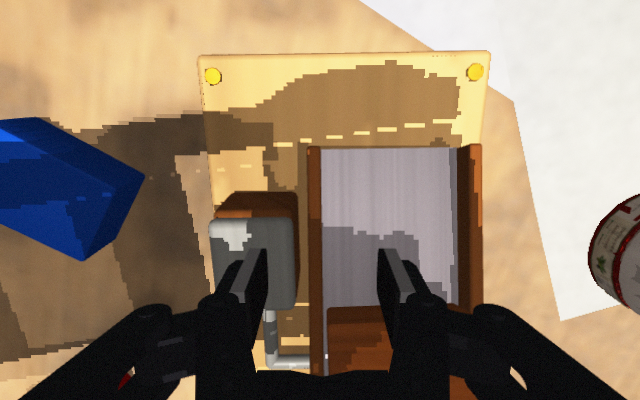

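View pics/s4.png

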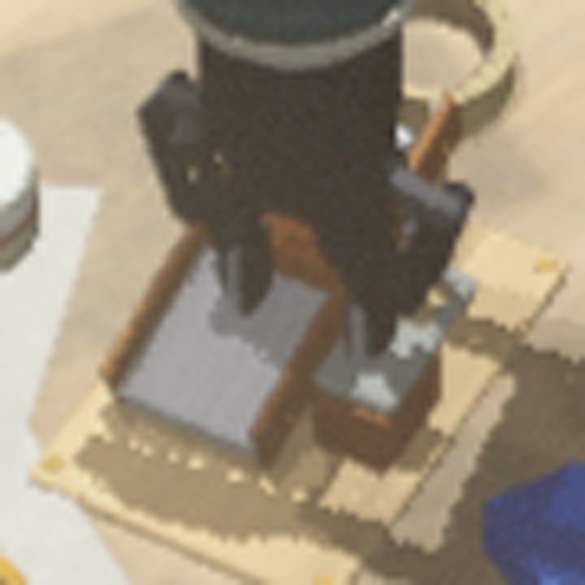

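View pics/t4.png

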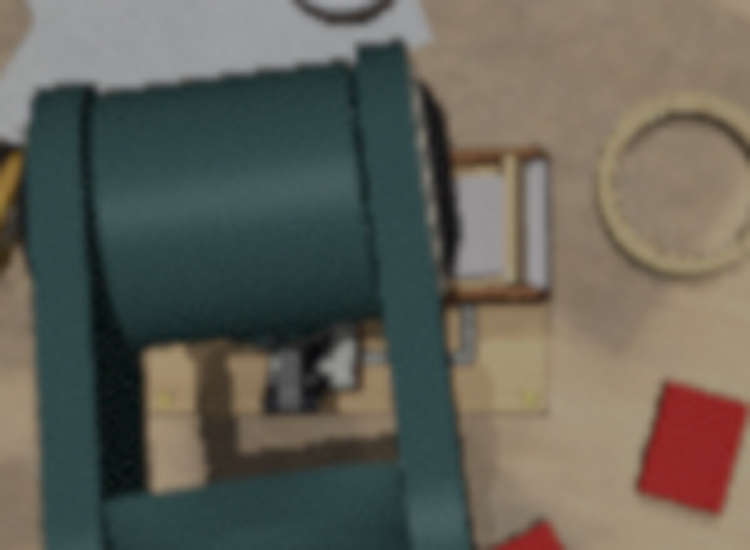

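The wrist view shows the block's top front edge at about (330–450, 308), uphill of the slide finger, with the paddle down under the left finger. The top view shows the pocket empty. I'll check the block's position against the finger, and whether it is at rest.

Run:
```python
from cell import *
from h import *
import cv2
hold(.5)
c=capture("wrist"); im=c["image"]; old=cv2.imread("pics/w4.png")[:,:,::-1]
print("diff",np.abs(im.astype(int)-old.astype(int))[140:370].mean(), np.abs(im.astype(int)-old.astype(int))[290:330,320:390].mean())
for hf in (.035,.040,.0437,.0467,.05):
    # block front top edge at horizontal hf, chute z=.03
    x=(hf-.03*np.sin(A))/np.cos(A)
    print(hf,proj(c,chute2w([[x,-.03,.03],[x,0,.03],[x,.03,.03]],POSE)).round(1).tolist())
print(get_t(),get_eef_pos(),get_wrist_force())
cv2.imwrite("pics/w5c.png",cv2.resize(im[240:380,200:480,::-1],None,fx=2.8,fy=2.8,interpolation=cv2.INTER_CUBIC))
```

```text
diff 2.4018048007246375 2.856904761904762
0.035 [[481.7, 356.1], [402.2, 355.6], [323.2, 355.5]]
0.04 [[481.6, 342.3], [402.1, 341.8], [323.2, 341.7]]
0.0437 [[481.6, 332.2], [402.1, 331.7], [323.2, 331.6]]
0.0467 [[481.6, 323.9], [402.1, 323.5], [323.2, 323.4]]
0.05 [[481.6, 314.8], [402.1, 314.4], [323.2, 314.4]]
12.0583 [0.56561979 0.1078786  0.04311093] [-4.31246856 -0.1595279  15.18536184]
```

View pics/w5c.png

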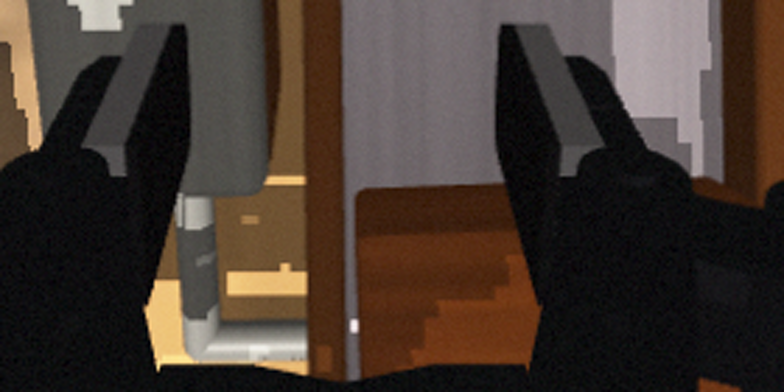

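Run:
```python
from cell import *
close_job(); print(get_t(),get_eef_pos(),get_wrist_force())
```

```text
the job is handed in; nothing more can be done
the job is handed in; nothing more can be done
```

I pressed the paddle fully down with one finger, the block popped out of the pocket, and the other finger caught it on the chute. I handed the job in at about 12 s, still holding. The judge reports no verdict.

**Last checks:**
- **Paddle:** the first clear push-back came about 9 mm above the hard stop, and the finger then sat there at a steady 13–15 N. That fits the full 10 mm of travel.
- **Pocket:** the top view showed it empty.
- **Block:** in the wrist view its top front edge lies at row 324, which puts it at 46.7 mm. That is exactly where the uphill face of the trapping finger is. Two pictures 0.7 s apart differed only by what looks like noise, so it was at rest.
- **Bystanders:** the wax tin, tape measure and masking tape were never approached. I saw no sign that any had moved, but I did not measure them again.

**One disagreement:** at this jaw opening the fingertips ended about 8 mm behind the TCP, where I had expected them about 25 mm ahead. Both cameras and the contact height agreed on this, so I came down in small steps under the force guard.

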